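# Stow the corner brackets in the drawer

### The arm

A 6-joint arm with a two-finger parallel gripper is mounted at the origin on a cart in front of the work surface, level with it; the furniture and walls round the work are solid. World frame = base frame: x ahead of the robot, y to its left, z up, the work surface at z = 0. Lengths are in m, angles in degrees, forces in N, time in s.
With the tool pointing down it reaches from about 0.35 to 0.875 m from the base axis. Payload 4.2 kg.
Tool frame: the origin (TCP) lies at the very end of the fingers, on their centre line; the grasp point (between the pads) lies 19 mm behind it; z points along the fingers, y is the line along which they close (so a half turn about z gives the same grasp; the last joint's range is limited). The gripper opens to 87 mm and grips with 3 to 60 N. Pads are 19 mm wide; open, the fingers measure 117 mm over their backs; the gripper's body (75 mm by 190 mm) begins 51 mm behind the grasp point.
Start: joints at [-59.439, 22.042, 0.453, 0, -68.411, -14.817], TCP at [0.17, -0.602, 0.223] pointing down, gripper open.
Joint ranges: [-179.83, 179.83], [-69.29, 118.12], [-61.27, 80.66], [-181.25, 117.63], [-171.15, -9.14], [-177.46, 177.46]. Speed limits (degrees/s): [159.86, 159.86, 180, 180, 180, 180].

### API

Orientations are given as a 3x3 rotation matrix whose columns are the frame's x, y, z axes.
In Python, from workcell import env, get_image, workorder gives the robot as it stands.
- The arm moves only by the tool drive_tool, never from a script. Its argument "deltas" is a list of rows, each a list of 3 entries, a list of its own where there are three numbers: the finger opening in cm, from 0 to 8.7, then the shift along the world's x, y, z in cm, then the turn about the world's z in rad. In form: [[gripper, [dx, dy, dz], twist], ...]. A call has exactly 10 rows; each row is the pose to reach, as a shift and turn from the pose commanded when the call began; what a row does not reach only later rows make up. A row lasts 1/12 s, in which the tool goes at most 41.7 mm and 7.16 degrees, less where a joint would pass 70% of its speed; a pose out of reach is approached as far as the arm can. A call with a gripper value outside its range is refused whole. The fingers move at their own pace and stop on an object; "force" is the grip in N (left out, the last holds). Time passes only in rows, so rows that repeat a pose let the fingers close, or fill a call up. It gives the time, the measured TCP pose, the force, the opening and the grip force at its end, in the units of the state.
- env.get_state(): the state, without advancing time (a new reading comes with each control period).
- get_image(name): name is "side" or "top"; returns a dict with "color" (480x640x3 uint8, red, green, blue), "fx", "fy", "cx", "cy" (pixels), "k1" (the pictures are not rectified: a ray, as slopes to the right and down, at radius r is drawn at 1 + k1 r^2 times it, then the intrinsics apply), "R" (3x3) and "t" (3): a world point X has camera coordinates R X + t. Camera axes: x right, y down, z forward; pixel columns grow to the right and rows downward; lengths in m; the calibration is good to about 2 mm. A picture is of the moment at which its call begins. There is no depth.
- workorder.job_done(): hands the job in; it is judged then, once.
The state is a dict: "clock": time; "qpos": joint angles; "dq": joint speeds; "joint_torque": joint torques, N m; "tcp_pos": TCP position; "eef_rot": TCP orientation; "wrist_force": force on the tool from outside, world axes, zero at the start; "torque": the same for the moment, N m; "width": opening from 0.0 (shut) to 1.0 (fully open); "finger_force": force on a finger pad.
Only numpy, scipy, OpenCV 4.12 (cv2) and the standard library are available. Lean on these libraries where they do the work, as an engineer would, in place of code of your own. Each camera call takes 0.05 s, during which the arm holds its last target. There are 200 camera calls.

### The job

Put the L-shaped corner brackets lying on the bench away in the drawer of the small grey cabinet: pull the drawer open, stack all the brackets flat in one pile on the drawer's floor, boss side up and each turned half round from the one beneath so that its heel sits over the open corner of the one below and the edges of the square are roughly flush, then push the drawer fully home without upsetting the pile. Leave the sanding block, the jar and the tape measure where they are.

Things in the scene. Friction and masses are not known exactly. Their poses are not given: they have to be found in the camera images.
- drawer (a joint): drawer slide of a small grey steel cabinet on the bench (250 mm deep, 230 wide, 126 high; fixed, its place and yaw vary). 0 = fully home, 0.20 m = fully out towards the cabinet's front. It stays where it is left; about 3 N moves it. Inside the drawer: 205 mm deep, 190 mm wide; side and back walls 48 mm, front panel 96 mm over its floor; the cabinet's mouth is 100 mm high over the floor
- drawer_handle (a point): middle of the drawer's bar handle: dark level round bar, 12 mm thick, 110 mm long, a leg at each end, 96 mm over the bench, axis 44 mm in front of the drawer's face. Moves with the drawer. x points into the cabinet (it opens along -x), y along the bar, z up. In this frame the drawer's floor spans x 58..263, y -95..95 mm at z = -80 mm; at joint value q the cabinet's face lies at x = 44 mm + q
- bracket_0: cast aluminium corner bracket, L-shaped from above, lying flat: two legs 90 mm long, 36 wide, 18 thick, meeting in a square heel; about 0.28 kg. A round boss, 26 mm in diameter, stands 9 mm up from the heel's top. Origin: underside, centre of the 90 x 90 mm square that the L partly fills; x, y along the legs, z up. All brackets are alike; 3 or 4 are present, the rest read None
- bracket_0_heel (a point): on bracket_0: axis of the boss, level with the top of the legs (x = y = -27 mm, z = 18 mm in the bracket's frame); tells which way the heel points
- bracket_1: as bracket_0. In each bracket's frame one leg fills x -45..45, y -45..-9 mm, the other x -45..-9, y -45..45 mm: the heel is the corner at -x -y, the free ends point to +x and +y, the notch is open to +x +y; the centre of mass lies at about x = y = -10 mm
- bracket_1_heel (a point): on bracket_1: axis of the boss, level with the top of the legs (x = y = -27 mm, z = 18 mm in the bracket's frame); tells which way the heel points
- bracket_2: as bracket_0
- bracket_2_heel (a point): on bracket_2: axis of the boss, level with the top of the legs (x = y = -27 mm, z = 18 mm in the bracket's frame); tells which way the heel points
- bracket_3: as bracket_0
- bracket_3_heel (a point): on bracket_3: axis of the boss, level with the top of the legs (x = y = -27 mm, z = 18 mm in the bracket's frame); tells which way the heel points
- sanding_block: cork sanding block 66 x 111 x 37 mm on the bench beside the drill; leave alone. Origin: centre of the underside
- screw_jar: glass jar of screws with a red lid, 66 mm in diameter, 88 mm high, standing in front of the pillar drill, whose table juts out over the bench 0.18 m up; leave alone. Origin: centre of the underside
- tape_measure: yellow tape measure, 38 x 81 x 66 mm; leave alone. Origin: centre of the underside
Mind the look-alikes: they are no part of the job. What is shaped like the bracket_0 but black is not meant.

How it is judged (in metres and radians):
On the way, in this order (a step that is already met when the one before it is completed fails the run):
1. the drawer is pulled out by at least 0.14 m (value of joint drawer above 0.14 m), for 0.2 s.
2. with the drawer still out, all the brackets lie in it in one alternating pile, released (angle between each of bracket_0, bracket_1, bracket_2, bracket_3's own z axis and vertical below 0.06 rad and linear speed of each of bracket_0, bracket_1, bracket_2, bracket_3 below 0.03 m/s and x of bracket_0 in the frame of drawer_handle between 0.09 and 0.235 m and y of bracket_0 in the frame of drawer_handle between -0.07 and 0.07 m and z of each of bracket_0, bracket_1, bracket_2, bracket_3 in the frame of drawer_handle below -0.015 m and x of bracket_1 in the frame of drawer_handle between 0.09 and 0.235 m and y of bracket_1 in the frame of drawer_handle between -0.07 and 0.07 m and x of bracket_2 in the frame of drawer_handle between 0.09 and 0.235 m and y of bracket_2 in the frame of drawer_handle between -0.07 and 0.07 m and x of bracket_3 in the frame of drawer_handle between 0.09 and 0.235 m and y of bracket_3 in the frame of drawer_handle between -0.07 and 0.07 m and horizontal distance between bracket_0 and bracket_1 below 0.02 m and angle between the x axis of bracket_0 and the x axis of bracket_1, either way round below 0.25 rad and ((horizontal distance between bracket_0_heel and bracket_1_heel above 0.055 m and distance between bracket_0 and bracket_1 below 0.031 m) or (horizontal distance between bracket_0_heel and bracket_1_heel above 0.055 m and distance between bracket_0 and bracket_1 above 0.047 m) or (horizontal distance between bracket_0_heel and bracket_1_heel below 0.035 m and distance between bracket_0 and bracket_1 between 0.031 and 0.047 m)) and horizontal distance between each of bracket_0, bracket_1 and bracket_2 below 0.02 m and angle between the x axis of each of bracket_0, bracket_1 and the x axis of bracket_2, either way round below 0.25 rad and ((horizontal distance between bracket_0_heel and bracket_2_heel above 0.055 m and distance between bracket_0 and bracket_2 below 0.031 m) or (horizontal distance between bracket_0_heel and bracket_2_heel above 0.055 m and distance between bracket_0 and bracket_2 above 0.047 m) or (horizontal distance between bracket_0_heel and bracket_2_heel below 0.035 m and distance between bracket_0 and bracket_2 between 0.031 and 0.047 m)) and horizontal distance between each of bracket_0, bracket_1, bracket_2 and bracket_3 below 0.02 m and angle between the x axis of each of bracket_0, bracket_1, bracket_2 and the x axis of bracket_3, either way round below 0.25 rad and ((horizontal distance between bracket_0_heel and bracket_3_heel above 0.055 m and distance between bracket_0 and bracket_3 below 0.031 m) or (horizontal distance between bracket_0_heel and bracket_3_heel above 0.055 m and distance between bracket_0 and bracket_3 above 0.047 m) or (horizontal distance between bracket_0_heel and bracket_3_heel below 0.035 m and distance between bracket_0 and bracket_3 between 0.031 and 0.047 m)) and ((horizontal distance between bracket_1_heel and bracket_2_heel above 0.055 m and distance between bracket_1 and bracket_2 below 0.031 m) or (horizontal distance between bracket_1_heel and bracket_2_heel above 0.055 m and distance between bracket_1 and bracket_2 above 0.047 m) or (horizontal distance between bracket_1_heel and bracket_2_heel below 0.035 m and distance between bracket_1 and bracket_2 between 0.031 and 0.047 m)) and ((horizontal distance between bracket_1_heel and bracket_3_heel above 0.055 m and distance between bracket_1 and bracket_3 below 0.031 m) or (horizontal distance between bracket_1_heel and bracket_3_heel above 0.055 m and distance between bracket_1 and bracket_3 above 0.047 m) or (horizontal distance between bracket_1_heel and bracket_3_heel below 0.035 m and distance between bracket_1 and bracket_3 between 0.031 and 0.047 m)) and ((horizontal distance between bracket_2_heel and bracket_3_heel above 0.055 m and distance between bracket_2 and bracket_3 below 0.031 m) or (horizontal distance between bracket_2_heel and bracket_3_heel above 0.055 m and distance between bracket_2 and bracket_3 above 0.047 m) or (horizontal distance between bracket_2_heel and bracket_3_heel below 0.035 m and distance between bracket_2 and bracket_3 between 0.031 and 0.047 m)) and contact force between the fingers and bracket_0 below 0.1 N and contact force between the fingers and bracket_1 below 0.1 N and contact force between the fingers and bracket_2 below 0.1 N and contact force between the fingers and bracket_3 below 0.1 N and value of joint drawer above 0.14 m), for 0.4 s.
At the end, for the whole second after the job is handed in: The drawer is home (within 8 mm). All the brackets present lie in it, at rest and released, as one pile: every one flat (within 0.06 rad), centres within 20 mm of one another in plan, edges parallel within 0.25 rad, and the heels of neighbouring layers at diagonally opposite corners (angle between each of bracket_0, bracket_1, bracket_2, bracket_3's own z axis and vertical below 0.06 rad and linear speed of each of bracket_0, bracket_1, bracket_2, bracket_3 below 0.03 m/s and x of bracket_0 in the frame of drawer_handle between 0.09 and 0.235 m and y of bracket_0 in the frame of drawer_handle between -0.07 and 0.07 m and z of each of bracket_0, bracket_1, bracket_2, bracket_3 in the frame of drawer_handle below -0.015 m and x of bracket_1 in the frame of drawer_handle between 0.09 and 0.235 m and y of bracket_1 in the frame of drawer_handle between -0.07 and 0.07 m and x of bracket_2 in the frame of drawer_handle between 0.09 and 0.235 m and y of bracket_2 in the frame of drawer_handle between -0.07 and 0.07 m and x of bracket_3 in the frame of drawer_handle between 0.09 and 0.235 m and y of bracket_3 in the frame of drawer_handle between -0.07 and 0.07 m and horizontal distance between bracket_0 and bracket_1 below 0.02 m and angle between the x axis of bracket_0 and the x axis of bracket_1, either way round below 0.25 rad and ((horizontal distance between bracket_0_heel and bracket_1_heel above 0.055 m and distance between bracket_0 and bracket_1 below 0.031 m) or (horizontal distance between bracket_0_heel and bracket_1_heel above 0.055 m and distance between bracket_0 and bracket_1 above 0.047 m) or (horizontal distance between bracket_0_heel and bracket_1_heel below 0.035 m and distance between bracket_0 and bracket_1 between 0.031 and 0.047 m)) and horizontal distance between each of bracket_0, bracket_1 and bracket_2 below 0.02 m and angle between the x axis of each of bracket_0, bracket_1 and the x axis of bracket_2, either way round below 0.25 rad and ((horizontal distance between bracket_0_heel and bracket_2_heel above 0.055 m and distance between bracket_0 and bracket_2 below 0.031 m) or (horizontal distance between bracket_0_heel and bracket_2_heel above 0.055 m and distance between bracket_0 and bracket_2 above 0.047 m) or (horizontal distance between bracket_0_heel and bracket_2_heel below 0.035 m and distance between bracket_0 and bracket_2 between 0.031 and 0.047 m)) and horizontal distance between each of bracket_0, bracket_1, bracket_2 and bracket_3 below 0.02 m and angle between the x axis of each of bracket_0, bracket_1, bracket_2 and the x axis of bracket_3, either way round below 0.25 rad and ((horizontal distance between bracket_0_heel and bracket_3_heel above 0.055 m and distance between bracket_0 and bracket_3 below 0.031 m) or (horizontal distance between bracket_0_heel and bracket_3_heel above 0.055 m and distance between bracket_0 and bracket_3 above 0.047 m) or (horizontal distance between bracket_0_heel and bracket_3_heel below 0.035 m and distance between bracket_0 and bracket_3 between 0.031 and 0.047 m)) and ((horizontal distance between bracket_1_heel and bracket_2_heel above 0.055 m and distance between bracket_1 and bracket_2 below 0.031 m) or (horizontal distance between bracket_1_heel and bracket_2_heel above 0.055 m and distance between bracket_1 and bracket_2 above 0.047 m) or (horizontal distance between bracket_1_heel and bracket_2_heel below 0.035 m and distance between bracket_1 and bracket_2 between 0.031 and 0.047 m)) and ((horizontal distance between bracket_1_heel and bracket_3_heel above 0.055 m and distance between bracket_1 and bracket_3 below 0.031 m) or (horizontal distance between bracket_1_heel and bracket_3_heel above 0.055 m and distance between bracket_1 and bracket_3 above 0.047 m) or (horizontal distance between bracket_1_heel and bracket_3_heel below 0.035 m and distance between bracket_1 and bracket_3 between 0.031 and 0.047 m)) and ((horizontal distance between bracket_2_heel and bracket_3_heel above 0.055 m and distance between bracket_2 and bracket_3 below 0.031 m) or (horizontal distance between bracket_2_heel and bracket_3_heel above 0.055 m and distance between bracket_2 and bracket_3 above 0.047 m) or (horizontal distance between bracket_2_heel and bracket_3_heel below 0.035 m and distance between bracket_2 and bracket_3 between 0.031 and 0.047 m)) and contact force between the fingers and bracket_0 below 0.1 N and contact force between the fingers and bracket_1 below 0.1 N and contact force between the fingers and bracket_2 below 0.1 N and contact force between the fingers and bracket_3 below 0.1 N and value of joint drawer below 0.008 m); the robot touches nothing.
It fails at once if the sanding block is moved by more than 4 cm (distance of sanding_block from where it was at the start of the episode above 0.04 m).
It fails at once if the screw jar is moved by more than 4 cm (distance of screw_jar from where it was at the start of the episode above 0.04 m).
It fails at once if the tape measure is moved by more than 4 cm (distance of tape_measure from where it was at the start of the episode above 0.04 m).
Of bracket_0, bracket_1, bracket_2, bracket_3 only 3 to 4 are there at a start; the rules pass over those that are not, and their reading is None.
At some moment in a run one of bracket_0, bracket_1, bracket_2, bracket_3 may be knocked a few centimetres aside while the robot is not near it.
Once in a run the grip may slacken for a moment while it holds something.
It also fails if it takes over 210 s, if anything falls off the work surface, if the arm or the gripper's body presses on something with over 40 N, if the wrist force passes 120 N, or if a joint passes its speed limit or range.

## Working session

There is one attempt and no reset: what is moved stays moved. The work goes in short steps, Python scripts to look and compute and a tool call to move; the robot and the scene stay as the last step left them, time stands still between calls to the robot, and variables do not carry over. Pictures are saved under pics/ and viewed, at most 14 in all, crops included, and the job is handed in when it is done.

Besides the shell and the picture viewer there is one more tool, called after ">>>" by a JSON object that holds its "api" and its "payload", one argument or row to a line. drive_tool: Moves the arm, as the interface text tells. Its arguments: {"type":"object","properties":{"deltas":{"type":"array"},"force":{"type":"number"}},"required":["deltas"]}

```bash
mkdir -p pics; cat > h.py <<'E'
import numpy as np, cv2
from workcell import env, get_image, workorder
def snap(n,f):
    im=get_image(n); cv2.imwrite(f'pics/{f}.png',im['color'][:,:,::-1]); np.savez(f'pics/{f}.npz',**{k:im[k] for k in im}); return im
def load(f): return np.load(f'pics/{f}.npz')
def ray(im,u,v):
    K=np.array([[im['fx'],0,im['cx']],[0,im['fy'],im['cy']],[0,0,1]],float)
    p=cv2.undistortPoints(np.array([[[u,v]]],float),K,np.array([im['k1'],0,0,0],float))[0,0]
    R=np.array(im['R']);t=np.array(im['t'])
    return -R.T@t, R.T@np.array([p[0],p[1],1])
def atz(im,u,v,z):
    c,d=ray(im,u,v); return c+d*(z-c[2])/d[2]
def tri(a,pa,b,pb):
    c1,d1=ray(a,*pa);c2,d2=ray(b,*pb)
    d1/=np.linalg.norm(d1);d2/=np.linalg.norm(d2)
    s=np.linalg.lstsq(np.c_[d1,-d2],c2-c1,rcond=None)[0]
    p,q=c1+s[0]*d1,c2+s[1]*d2
    return (p+q)/2, np.linalg.norm(p-q)
def proj(im,X):
    K=np.array([[im['fx'],0,im['cx']],[0,im['fy'],im['cy']],[0,0,1]],float)
    return cv2.projectPoints(np.atleast_2d(X).astype(float),cv2.Rodrigues(np.array(im['R']))[0],np.array(im['t'],float),K,np.array([im['k1'],0,0,0],float))[0][:,0]
def crop(f,x0,y0,x1,y1,s,o):
    i=cv2.imread(f'pics/{f}.png')[y0:y1,x0:x1]; cv2.imwrite(f'pics/{o}.png',cv2.resize(i,None,fx=s,fy=s,interpolation=cv2.INTER_CUBIC))
E
python3 - <<'E'
from h import *
for n in('top','side'):
    im=snap(n,n+'0'); print(n,im['fx'],im['k1'],-np.array(im['R']).T@im['t'],np.array(im['R'])[2])
s=env.get_state();print(s['clock'],s['tcp_pos'],np.round(s['eef_rot'],3).tolist(),s['width'])
E
```

```text
top 503.7869268425501 0.0500464421865575 [0.35103431 0.1603575  1.35486685] [ 0.13106495  0.01074395 -0.99131556]
side 554.946123788896 -0.12640219131316927 [0.53714603 1.60918824 1.19894221] [-0.01990816 -0.78548179 -0.61856448]
0.1 [ 0.16946614 -0.60105575  0.22157077] [[-0.963, -0.271, -0.001], [-0.271, 0.963, 0.002], [0.0, 0.002, -1.0]] 0.999261496945236
```

View pics/top0.png

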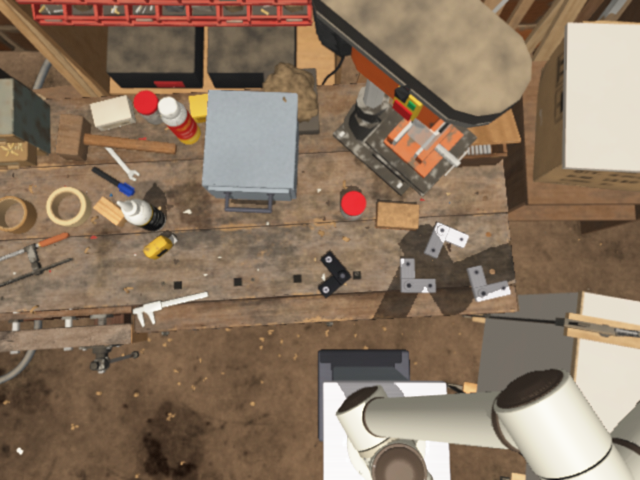

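View pics/side0.png

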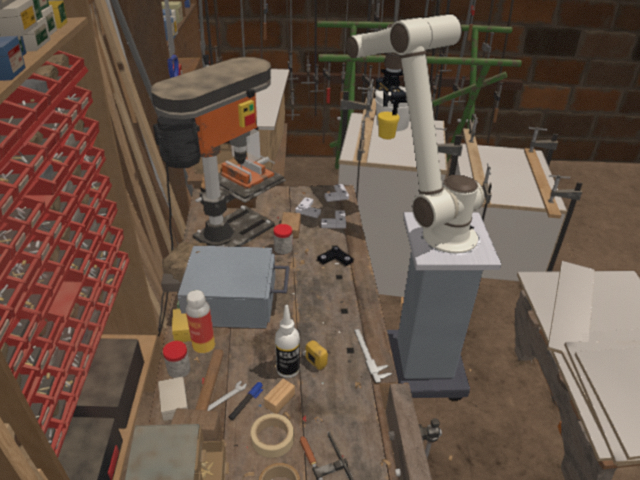

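The top view shows three grey L brackets at about (445,240), (417,276) and (488,285). The look-alike is the black L at (333,273), so I leave it out. The cabinet is at (250,145) with its handle at (248,203), the jar at (353,203), the block at (397,214) and the tape at (158,246).

```bash
python3 - <<'E'
from h import *
crop('top0',380,210,520,315,5.7,'c_top'); crop('side0',280,175,360,235,10,'c_side'); 
a=cv2.resize(cv2.imread('pics/top0.png')[180:220,200:300],None,fx=8,fy=7,interpolation=2)
b=cv2.resize(cv2.imread('pics/side0.png')[245:301,230:300],None,fx=5.7,fy=5.7,interpolation=2)[:,:400]
b=np.pad(b,((0,0),(0,800-b.shape[1]),(0,0)))
cv2.imwrite('pics/c_h.png',np.vstack([a,b]))
E
```

```text
(no output)
```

View pics/c_top.png

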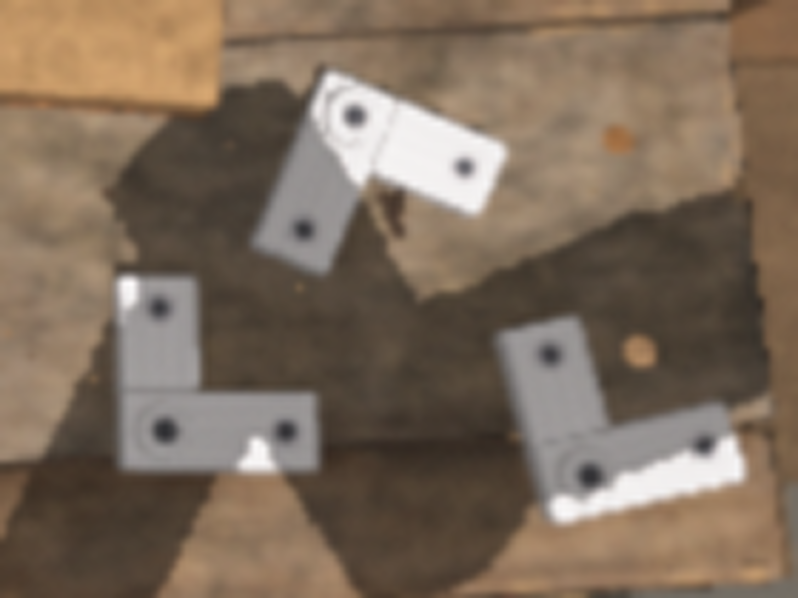

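View pics/c_side.png

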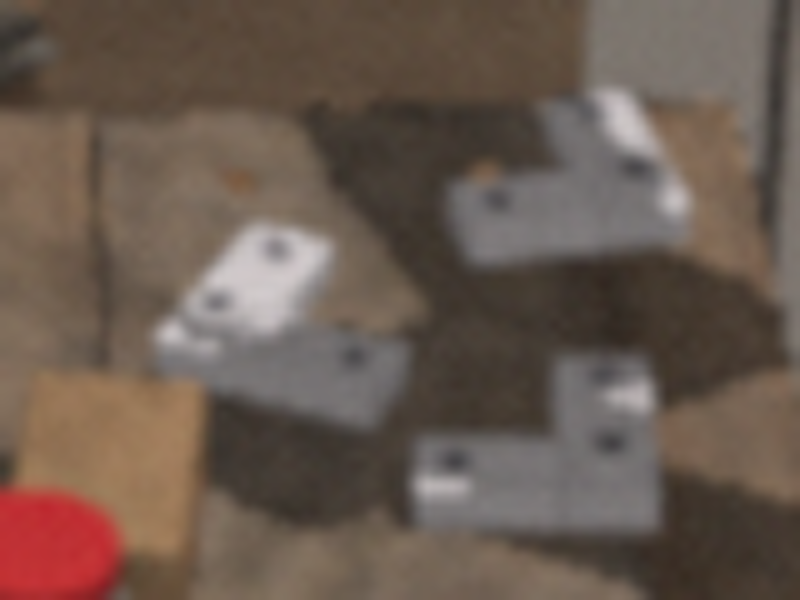

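View pics/c_h.png

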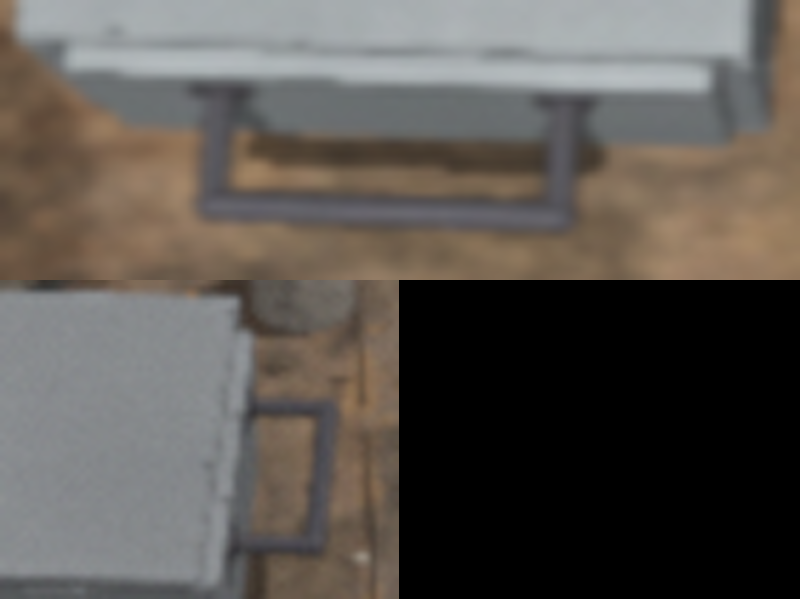

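All three grey brackets lie boss up, and the heels are at crop pixels (355,115), (165,431) and (590,475). The handle bar runs (205,208) to (570,217) in its top crop. Next I work out poses from both views.

```bash
cat > m.py <<'E'
from h import *
from scipy.optimize import least_squares
T,S=load('top0'),load('side0')
ft=lambda p:((p[0]+.5)/5.7-.5+380,(p[1]+.5)/5.7-.5+210)
fs=lambda p:((p[0]+.5)/10-.5+280,(p[1]+.5)/10-.5+175)
holes={'A':([(355,115),(464,166),(304,229)],[(216,300),(275,247),(354,355)]),
'B':([(165,431),(160,307),(286,431)],[(610,440),(455,458),(605,370)]),
'C':([(590,475),(550,353),(705,443)],[(637,165),(497,198),(590,108)])}
# corners order: heel, +x leg outer end, +x inner end, notch, +y inner end, +y outer
M=np.array([(-45,-45),(45,-45),(45,-9),(-9,-9),(-9,45),(-45,45)])/1000
cor={'A':[(325,70),(252,243),(327,273),(362,188),(478,215),(510,150)],
'B':[(120,470),(318,470),(318,393),(198,392),(197,277),(120,277)],
'C':[(553,523),(745,480),(726,403),(607,430),(578,318),(498,333)]}
if __name__=='__main__':
  for k in holes:
    for a,b in zip(*holes[k]):
        p,e=tri(T,ft(a),S,fs(b)); print(k,np.round(p,4),round(e,4))
    W=np.array([atz(T,*ft(c),.018)[:2] for c in cor[k]])
    f=lambda q:(np.c_[np.cos(q[2])*M[:,0]-np.sin(q[2])*M[:,1]+q[0],np.sin(q[2])*M[:,0]+np.cos(q[2])*M[:,1]+q[1]]-W).ravel()
    d=W[1]-W[0]
    r=least_squares(f,[*W.mean(0),np.arctan2(d[1],d[0])]); q=r.x
    print(k,'pose',np.round(q,4),'deg',np.degrees(q[2]),'heel',q[:2]+.027*np.array([-np.cos(q[2])+np.sin(q[2]),-np.sin(q[2])-np.cos(q[2])]),'rms',np.sqrt(np.mean(r.fun**2)))
  ht=lambda p:((p[0]+.5)/8-.5+200,(p[1]+.5)/7-.5+180)
  hs=lambda p:((p[0]+.5)/5.7-.5+230,(p[1]+.5)/5.7-.5+245)
  L,e1=tri(T,ht((205,208)),S,hs((320,267)));R,e2=tri(T,ht((570,217)),S,hs((328,127)))
  print('bar',L,e1,R,e2,np.linalg.norm(L-R),'yaw x-into',np.degrees(np.arctan2(*(L-R)[[1,0]])-np.pi/2),(L+R)/2)
  for n,uv in(('blk',(397,214)),('jar',(353,203)),('blk',(417,228)),('blk',(378,228))): print(n,atz(T,*uv,.037 if n=='blk' else .088))
E
python3 m.py
```

```text
A [ 0.5455 -0.1552  0.0281] 0.0006
A [ 0.5228 -0.207   0.0186] 0.0005
A [ 0.4933 -0.1321  0.0188] 0.0007
A pose [ 0.5081 -0.1675  2.7203] deg 155.86419753849964 heel [ 0.54381191 -0.15391636] rms 0.0026033026635410117
B [ 0.3998 -0.0639  0.0277] 0.0001
B [ 0.457  -0.0645  0.019 ] 0.0007
B [ 0.3992 -0.1204  0.0204] 0.0015
B pose [ 0.4268 -0.0906 -1.5794] deg -90.49383918197664 heel [ 0.4000087  -0.06337564] rms 0.0005168594052373603
C [ 0.3795 -0.2559  0.0262] 0.0008
C [ 0.4354 -0.2426  0.0189] 0.0011
C [ 0.3947 -0.311   0.0186] 0.0
C pose [ 0.4115 -0.2746 -1.3442] deg -77.01632123487686 heel [ 0.37907746 -0.25436949] rms 0.0006676013608803843
bar [0.58898421 0.40746537 0.0969858 ] 0.002030403764286029 [0.58681077 0.29192545 0.09378514] 0.000292095019123804 0.11560468198873976 yaw x-into -1.077673725725946 [0.58789749 0.34969541 0.09538547]
blk [ 0.58708356 -0.0367172   0.037     ]
jar [0.60694182 0.08238824 0.088     ]
blk [ 0.54942978 -0.08834937  0.037     ]
blk [0.5497945  0.01405951 0.037     ]
```

```bash
python3 - <<'E'
from h import *
T,S=load('top0'),load('side0')
for uv in((405,193),(418,189),(475,133),(340,138),(465,150),(400,160)): print(uv,atz(T,*uv,.18).round(3),atz(T,*uv,.02).round(3))
a=cv2.imread('pics/top0.png')[90:215,325:525]; b=cv2.imread('pics/side0.png')[120:250,160:300]
cv2.imwrite('pics/c_d.png',np.hstack([cv2.resize(a,(420,262),interpolation=2),cv2.resize(b,None,fx=2.7,fy=2.7,interpolation=2)[:262,:378]]))
cv2.imwrite('pics/c_d.png',np.vstack([cv2.resize(a,(480,300),interpolation=2),np.pad(cv2.resize(b,(323,300),interpolation=2),((0,0),(0,157),(0,0)))]))
E
```

```text
(405, 193) [ 0.612 -0.035  0.18 ] [ 0.647 -0.062  0.02 ]
(418, 189) [ 0.621 -0.066  0.18 ] [ 0.658 -0.097  0.02 ]
(475, 133) [ 0.757 -0.205  0.18 ] [ 0.813 -0.255  0.02 ]
(340, 138) [0.748 0.118 0.18 ] [0.802 0.112 0.02 ]
(465, 150) [ 0.716 -0.18   0.18 ] [ 0.765 -0.226  0.02 ]
(400, 160) [ 0.692 -0.025  0.18 ] [ 0.739 -0.05   0.02 ]
```

View pics/c_d.png

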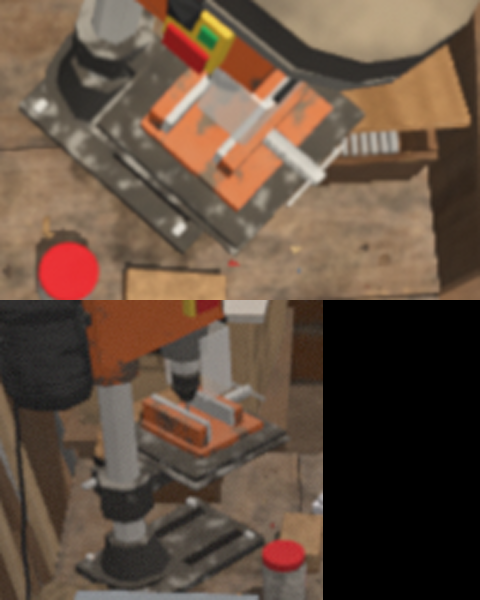

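>>> {"api": "drive_tool", "payload": {
  "deltas": [
    [3,[4,3,3],0.12],
    [3,[8,6,3],0.24],
    [3,[9,10,3],0.36],
    [3,[10,14,3],0.48],
    [3,[11,18,3],0.6],
    [3,[12,22,3],0.72],
    [3,[13,26,3],0.84],
    [3,[15,30,3],0.96],
    [3,[17,34,3],1.08],
    [3,[19,38,3],1.2]
  ]
}}

```text
clock: 0.93
tcp_pos: [0.348, -0.2428, 0.2526]
eef_rot: [[-0.09, -0.996, 0.0], [-0.996, 0.09, 0.0], [-0.0, -0.0, -1.0]]
wrist_force: [1.9, 0.1, 0.5]
width: 0.375
finger_force: 0.0
```

The drill table's near edge runs from about (0.61,-0.08) to (0.75,-0.21), so it is clear of all three grasps. Next, on to the handle.

>>> {"api": "drive_tool", "payload": {
  "deltas": [
    [3,[2,4,0],0.01],
    [3,[4,8,0],0.02],
    [3,[6,11.5,-1],0.03],
    [3,[8,15,-1],0.04],
    [3,[10,18.5,-2],0.05],
    [3,[11.5,22,-3],0.06],
    [3,[12.5,26,-3],0.07],
    [3,[13.5,30,-4],0.078],
    [3,[14.5,34,-5],0.078],
    [3,[15.5,38,-5],0.078]
  ]
}}

```text
clock: 1.77
tcp_pos: [0.5012, 0.1346, 0.2004]
eef_rot: [[-0.018, -1.0, -0.004], [-1.0, 0.018, -0.002], [0.002, 0.004, -1.0]]
wrist_force: [0.4, -0.7, -0.5]
width: 0.35
finger_force: 0.0
```

>>> {"api": "drive_tool", "payload": {
  "deltas": [
    [3,[2,4,-1],0],
    [3,[3.5,8,-2],0],
    [3,[5,12,-3],0],
    [3,[6,15.5,-4],0],
    [3,[7,18.5,-5],0],
    [3,[7.3,19.2,-5],0],
    [3,[7.3,19.2,-5],0],
    [3,[7.3,19.2,-5],0],
    [3,[7.3,19.2,-5],0],
    [3,[7.3,19.2,-5],0]
  ]
}}

```text
clock: 2.6
tcp_pos: [0.5756, 0.3237, 0.1537]
eef_rot: [[-0.019, -1.0, 0.001], [-1.0, 0.019, 0.001], [-0.001, -0.001, -1.0]]
wrist_force: [0.3, -1.1, -0.5]
width: 0.346
finger_force: 0.0
```

>>> {"api": "drive_tool", "payload": {
  "deltas": [
    [3,[0.6,1.3,0],0],
    [3,[1.2,2.6,0],0],
    [3,[1.2,2.6,0],0],
    [3,[1.2,2.6,-2],0],
    [3,[1.2,2.6,-4],0],
    [3,[1.2,2.6,-5.5],0],
    [3,[1.2,2.6,-7.2],0],
    [3,[1.2,2.6,-7.2],0],
    [3,[1.2,2.6,-7.2],0],
    [3,[1.2,2.6,-7.2],0]
  ]
}}

```text
clock: 3.43
tcp_pos: [0.5883, 0.3508, 0.0823]
eef_rot: [[-0.018, -1.0, 0.002], [-1.0, 0.018, 0.001], [-0.001, -0.002, -1.0]]
wrist_force: [-0.5, -0.5, 0.1]
width: 0.343
finger_force: 0.0
```

>>> {"api": "drive_tool", "payload": {
  "deltas": [
    [0.6,[0,0,0],0],
    [0.6,[0,0,0],0],
    [0.6,[0,0,0],0],
    [0.6,[0,0,0],0],
    [0.6,[0,0,0],0],
    [0.6,[0,0,0],0],
    [0.6,[0,0,0],0],
    [0.6,[0,0,0],0],
    [0.6,[0,0,0],0],
    [0.6,[0,0,0],0]
  ],
  "force": 30
}}

```text
clock: 4.27
tcp_pos: [0.5882, 0.3513, 0.0814]
eef_rot: [[-0.018, -1.0, 0.001], [-1.0, 0.018, 0.001], [-0.001, -0.001, -1.0]]
wrist_force: [-0.5, 0.2, 4.5]
width: 0.125
finger_force: 30.0
```

The bar is gripped: opening 11 mm, force 30 N. Now I pull.

>>> {"api": "drive_tool", "payload": {
  "deltas": [
    [0.6,[-1,0,0],0],
    [0.6,[-3,0.1,0],0],
    [0.6,[-5,0.1,0],0],
    [0.6,[-7.5,0.1,0],0],
    [0.6,[-10,0.2,0],0],
    [0.6,[-12.5,0.2,0],0],
    [0.6,[-15,0.3,0],0],
    [0.6,[-17,0.3,0],0],
    [0.6,[-19,0.4,0],0],
    [0.6,[-19.6,0.4,0],0]
  ]
}}

```text
clock: 5.1
tcp_pos: [0.3977, 0.3598, 0.0816]
eef_rot: [[-0.011, -1.0, 0.016], [-1.0, 0.012, 0.011], [-0.011, -0.016, -1.0]]
wrist_force: [50.4, -3.8, -26.8]
width: 0.125
finger_force: 30.1
```

>>> {"api": "drive_tool", "payload": {
  "deltas": [
    [0.6,[0,0,0],0],
    [0.6,[0,0,0],0],
    [0.6,[0,0,0],0],
    [0.6,[0,0,0],0],
    [2.5,[0,0,0],0],
    [2.5,[0,0,0],0],
    [2.5,[0,0,0],0],
    [2.5,[0,0,0],0],
    [2.5,[0,0,2],0],
    [2.5,[0,0,5],0]
  ]
}}

```text
clock: 5.93
tcp_pos: [0.3895, 0.352, 0.1272]
eef_rot: [[-0.019, -1.0, -0.007], [-1.0, 0.019, -0.009], [0.009, 0.007, -1.0]]
wrist_force: [-0.3, 0.3, -0.2]
width: 0.284
finger_force: 0.0
```

```bash
python3 - <<'E'
from h import *
s=env.get_state();print(s['tcp_pos'],s['qpos'],s['width'])
snap('top','top1');snap('side','side1')
a=cv2.imread('pics/top1.png')[170:320,195:515];b=cv2.imread('pics/side1.png')[180:330,200:360]
cv2.imwrite('pics/c1.png',np.vstack([cv2.resize(a,(640,300),interpolation=2),np.pad(cv2.resize(b,(320,300),interpolation=2),((0,0),(0,320),(0,0)))]))
E
```

```text
[0.38948547 0.35196492 0.12716348] [ 59.77887356  18.02383018 -20.7171831   -0.09671161 -51.90270991
 -60.81040534] 0.28394580656075297
```

View pics/c1.png

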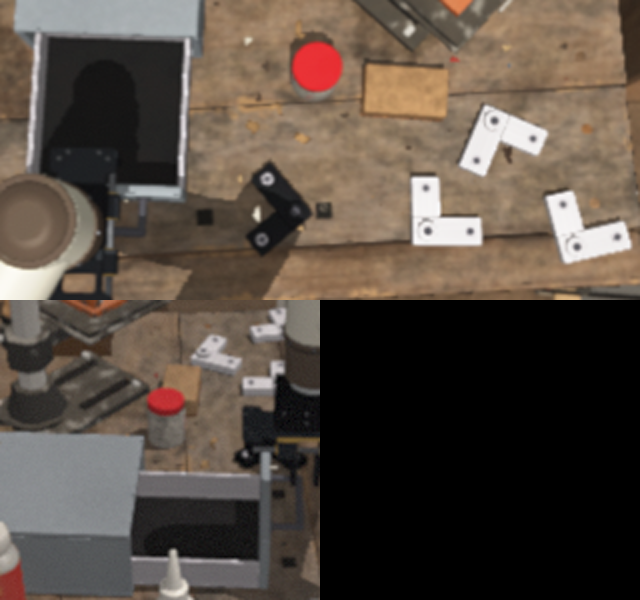

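The drawer is open, and the brackets haven't moved. Now to bracket B (the lower-left one).

>>> {"api": "drive_tool", "payload": {
  "deltas": [
    [5.5,[0,0,2],0],
    [5.5,[0,-1,5],-0.12],
    [5.5,[0.5,-4,7],-0.24],
    [5.5,[1,-8,7],-0.36],
    [5.5,[1.5,-12,7],-0.48],
    [5.5,[2,-16,7],-0.6],
    [5.5,[2.5,-20,7],-0.72],
    [5.5,[3,-24,7],-0.84],
    [5.5,[3.5,-28,6],-0.96],
    [5.5,[4,-32,6],-1.08]
  ]
}}

```text
clock: 6.87
tcp_pos: [0.4287, 0.0328, 0.1885]
eef_rot: [[-0.893, -0.45, -0.005], [-0.45, 0.893, -0.001], [0.005, 0.002, -1.0]]
wrist_force: [0.2, -0.2, -1.2]
width: 0.631
finger_force: 0.0
```

>>> {"api": "drive_tool", "payload": {
  "deltas": [
    [5.5,[0,-3,-2],-0.12],
    [5.5,[0.3,-6,-4],-0.24],
    [5.5,[0.3,-9,-5],-0.36],
    [5.5,[0.3,-9.6,-6],-0.48],
    [5.5,[0.3,-9.6,-6],-0.48],
    [5.5,[0.3,-9.6,-6],-0.48],
    [5.5,[0.3,-9.6,-6],-0.48],
    [5.5,[0.3,-9.6,-6],-0.48],
    [5.5,[0.3,-9.6,-6],-0.48],
    [5.5,[0.3,-9.6,-6],-0.48]
  ]
}}

```text
clock: 7.7
tcp_pos: [0.4349, -0.0602, 0.1311]
eef_rot: [[-1.0, 0.005, 0.001], [0.005, 1.0, 0.0], [-0.001, 0.0, -1.0]]
wrist_force: [-0.9, 0.3, 0.2]
width: 0.633
finger_force: 0.0
```

```bash
python3 - <<'E'
from h import *
s=env.get_state();print(s['tcp_pos'],s['qpos'],s['width'],np.degrees(np.arctan2(s['eef_rot'][1][1],s['eef_rot'][0][1])))
snap('top','top2');snap('side','side2')
a=cv2.imread('pics/top2.png')[170:300,195:315];b=cv2.imread('pics/side2.png')[235:335,230:360]
cv2.imwrite('pics/c2.png',np.hstack([cv2.resize(a,(480,520),interpolation=2),cv2.resize(b[:,:80],(320,400),interpolation=2) if 0 else np.pad(cv2.resize(b[20:,40:120],(320,320),interpolation=2),((0,200),(0,0),(0,0)))]))
E
```

```text
[ 0.43493357 -0.06015311  0.13109688] [ 1.34667231e+01  9.50877590e+00 -3.21146243e+01 -3.30333625e-03
 -4.83120460e+01 -1.03746655e+02] 0.6329818115379462 89.71788223757615
```

View pics/c2.png

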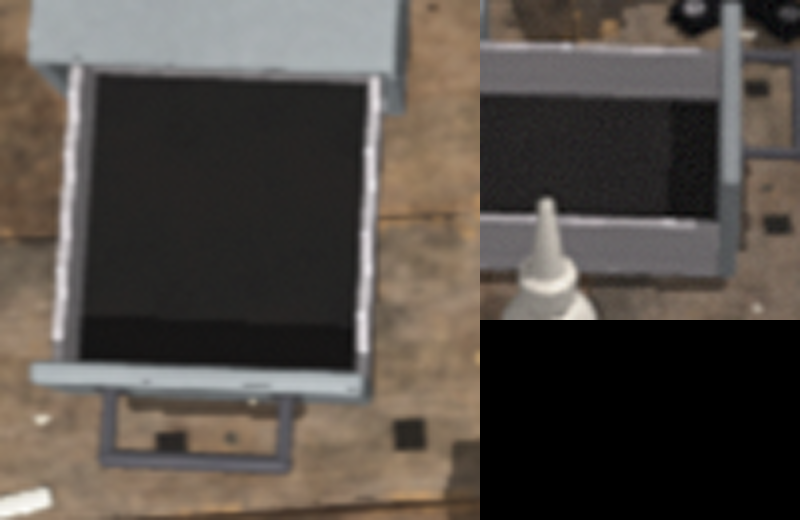

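The drawer is well out, with the bar at (103,460) to (290,463) in the crop.

```bash
python3 - <<'E'
from h import *
T=load('top2')
f=lambda x,y:((x+.5)/4-.5+195,(y+.5)/4-.5+170)
P=lambda x,y,z:atz(T,*f(x,y),z)[:2]
L,R=P(103,460,.096),P(290,463,.096);print('bar',L,R,(L+R)/2,np.degrees(np.arctan2(*(L-R)[[1,0]]))-90)
a,b,c,d=P(75,68,.064),P(58,340,.064),P(374,78,.064),P(362,352,.064)
for u,v in((a,b),(c,d)): print(u,v,np.degrees(np.arctan2(*(u-v)[[1,0]])))
l,r=P(32,373,.112),P(365,380,.112);print('front',l,r,(l+r)/2,np.degrees(np.arctan2(*(l-r)[[1,0]]))-90)
print('floor back/front edge',P(92,72,.016),P(365,84,.016),P(82,362,.016),P(355,370,.016))
T0=load('top0');print('cab',[atz(T0,*p,.126)[:2].round(4) for p in((204,187),(296,193))])
E
```

```text
bar [0.39960073 0.41522128] [0.39735028 0.2988455 ] [0.39847551 0.35703339] -1.1078346720860424
[0.65664105 0.44601796] [0.47782393 0.4525084 ] -2.078724307923334
[0.64939891 0.25023673] [0.46946112 0.25691009] -2.1239558685737867
front [0.45268885 0.45711382] [0.44769364 0.25134285] [0.45019125 0.35422834] -1.390616330763521
floor back/front edge [0.66520643 0.44505393] [0.65635911 0.25966578] [0.46776524 0.44700908] [0.46184856 0.26508048]
cab [array([0.6411, 0.4556]), array([0.6251, 0.2263])]
```

>>> {"api": "drive_tool", "payload": {
  "deltas": [
    [5.5,[-0.2,-0.3,-3],0],
    [5.5,[-0.2,-0.35,-6],0],
    [5.5,[-0.2,-0.35,-9],0],
    [5.5,[-0.2,-0.35,-11],0],
    [5.5,[-0.2,-0.35,-12.3],0],
    [5.5,[-0.2,-0.35,-12.6],0],
    [5.5,[-0.2,-0.35,-12.6],0],
    [5.5,[-0.2,-0.35,-12.6],0],
    [5.5,[-0.2,-0.35,-12.6],0],
    [5.5,[-0.2,-0.35,-12.6],0]
  ]
}}

```text
clock: 8.63
tcp_pos: [0.4335, -0.0642, 0.0056]
eef_rot: [[-1.0, 0.007, 0.003], [0.007, 1.0, 0.001], [-0.003, 0.001, -1.0]]
wrist_force: [0.5, 0.1, -0.6]
width: 0.635
finger_force: 0.0
```

>>> {"api": "drive_tool", "payload": {
  "deltas": [
    [3,[0,0,0],0],
    [3,[0,0,0],0],
    [3,[0,0,0],0],
    [3,[0,0,0],0],
    [3,[0,0,0],0],
    [3,[0,0,0],0],
    [3,[0,0,0],0],
    [3,[0,0,0.5],0],
    [3,[0,0,2],0],
    [3,[0,0,4],0]
  ],
  "force": 50
}}

```text
clock: 9.47
tcp_pos: [0.4306, -0.0646, 0.0434]
eef_rot: [[-1.0, 0.008, -0.005], [0.008, 1.0, -0.0], [0.005, -0.0, -1.0]]
wrist_force: [0.6, -0.4, -3.5]
width: 0.405
finger_force: 50.0
```

B is gripped (35 mm wide). The drawer yaw is about -2° and the pile centre target is (0.548,0.352). Carrying it over now.

>>> {"api": "drive_tool", "payload": {
  "deltas": [
    [3,[0,0,4],0],
    [3,[0,1,8],0],
    [3,[0.5,3,11],0],
    [3,[1.5,6,14],0],
    [3,[2.5,10,15.5],0],
    [3,[3.5,14,15.5],0],
    [3,[4.5,18,15.5],-0.01],
    [3,[5.5,22,15.5],-0.01],
    [3,[6.5,26,15.5],-0.02],
    [3,[7.5,30,15.5],-0.026]
  ]
}}

```text
clock: 10.3
tcp_pos: [0.5063, 0.2359, 0.1986]
eef_rot: [[-0.999, 0.034, -0.002], [0.034, 0.999, -0.0], [0.002, -0.0, -1.0]]
wrist_force: [1.1, -0.5, -3.0]
width: 0.406
finger_force: 50.0
```

>>> {"api": "drive_tool", "payload": {
  "deltas": [
    [3,[1,4,0],0],
    [3,[2,8,0],0],
    [3,[3.5,11,0],0],
    [3,[5,14,0],0],
    [3,[5,14.3,0],0],
    [3,[5,14.3,-3],0],
    [3,[5,14.3,-5],0],
    [3,[5,14.3,-5],0],
    [3,[5,14.3,-5],0],
    [3,[5,14.3,-5],0]
  ]
}}

```text
clock: 11.13
tcp_pos: [0.5578, 0.3772, 0.1505]
eef_rot: [[-0.999, 0.033, 0.001], [0.033, 0.999, 0.001], [-0.001, 0.001, -1.0]]
wrist_force: [0.1, 0.7, -2.8]
width: 0.408
finger_force: 50.0
```

>>> {"api": "drive_tool", "payload": {
  "deltas": [
    [3,[-0.2,0.1,-2],0],
    [3,[-0.2,0.1,-4],0],
    [3,[-0.2,0.1,-6],0],
    [3,[-0.2,0.1,-8],0],
    [3,[-0.2,0.1,-10],0],
    [3,[-0.2,0.1,-11.5],0],
    [3,[-0.2,0.1,-12.3],0],
    [3,[-0.2,0.1,-12.7],0],
    [3,[-0.2,0.1,-12.7],0],
    [3,[-0.2,0.1,-12.7],0]
  ]
}}

```text
clock: 11.97
tcp_pos: [0.5562, 0.3788, 0.0242]
eef_rot: [[-0.999, 0.033, 0.002], [0.033, 0.999, 0.002], [-0.002, 0.002, -1.0]]
wrist_force: [0.4, 0.2, -3.4]
width: 0.406
finger_force: 50.0
```

Not in contact yet, so I lower a little, open and lift away.

>>> {"api": "drive_tool", "payload": {
  "deltas": [
    [3,[0,0,-0.1],0],
    [3,[0,0,-0.2],0],
    [3,[0,0,-0.2],0],
    [3,[0,0,-0.2],0],
    [4.8,[0,0,-0.2],0],
    [4.8,[0,0,-0.2],0],
    [4.8,[0,0,-0.2],0],
    [4.8,[0,0,-0.2],0],
    [4.8,[0,0,1],0],
    [4.8,[0,0,3],0]
  ]
}}

```text
clock: 12.8
tcp_pos: [0.5541, 0.3769, 0.0512]
eef_rot: [[-0.999, 0.033, -0.004], [0.033, 0.999, -0.004], [0.004, -0.004, -1.0]]
wrist_force: [0.4, 0.6, -0.2]
width: 0.548
finger_force: 0.0
```

>>> {"api": "drive_tool", "payload": {
  "deltas": [
    [4.8,[0,0,4],0],
    [4.8,[0,0,8],0],
    [4.8,[0,-1,12],0],
    [4.8,[0,-4,14],0.1],
    [5.5,[0,-8,14],0.2],
    [5.5,[0,-12,14],0.3],
    [5.5,[0,-16,14],0.4],
    [5.5,[0,-20,14],0.5],
    [5.5,[0,-24,14],0.6],
    [5.5,[0,-28,14],0.7]
  ]
}}

```text
clock: 13.63
tcp_pos: [0.555, 0.0962, 0.1941]
eef_rot: [[-0.782, -0.623, 0.002], [-0.623, 0.782, 0.001], [-0.002, -0.001, -1.0]]
wrist_force: [1.5, 0.9, 0.1]
width: 0.632
finger_force: 0.0
```

>>> {"api": "drive_tool", "payload": {
  "deltas": [
    [5.5,[0,-4,0],0.12],
    [5.5,[0,-8,0],0.24],
    [5.5,[0,-12,0],0.36],
    [5.5,[0,-16,0],0.48],
    [5.5,[-1,-20,0],0.487],
    [5.5,[-2,-24,0],0.487],
    [5.5,[-2.4,-27,-1],0.487],
    [5.5,[-2.4,-27.5,-3],0.487],
    [5.5,[-2.4,-27.5,-6],0.487],
    [5.5,[-2.4,-27.5,-8],0.487]
  ]
}}

```text
clock: 14.47
tcp_pos: [0.5304, -0.1781, 0.112]
eef_rot: [[-0.407, -0.913, 0.0], [-0.913, 0.407, 0.0], [-0.0, -0.0, -1.0]]
wrist_force: [-0.1, 0.4, -0.1]
width: 0.631
finger_force: 0.0
```

```bash
python3 - <<'E'
from h import *
s=env.get_state();print(s['clock'],s['tcp_pos'],s['qpos'],s['width'],np.degrees(np.arctan2(s['eef_rot'][1][1],s['eef_rot'][0][1])))
snap('top','top3');snap('side','side3')
a=cv2.imread('pics/top3.png')[180:280,200:300];b=cv2.imread('pics/top3.png')[210:310,400:525]
cv2.imwrite('pics/c3.png',np.hstack([cv2.resize(a,(400,400),interpolation=2),cv2.resize(b,(400,320),interpolation=2,dst=None) if 0 else np.pad(cv2.resize(b,(400,320),interpolation=2),((0,80),(0,0),(0,0)))]))
E
```

```text
14.4667 [ 0.5303904  -0.17805629  0.11201469] [-1.97491048e+00  2.17609491e+01 -1.74585627e+01 -3.08189198e-02
 -5.07698506e+01 -2.20530203e+01] 0.6312352753931608 155.9525802182954
```

View pics/c3.png

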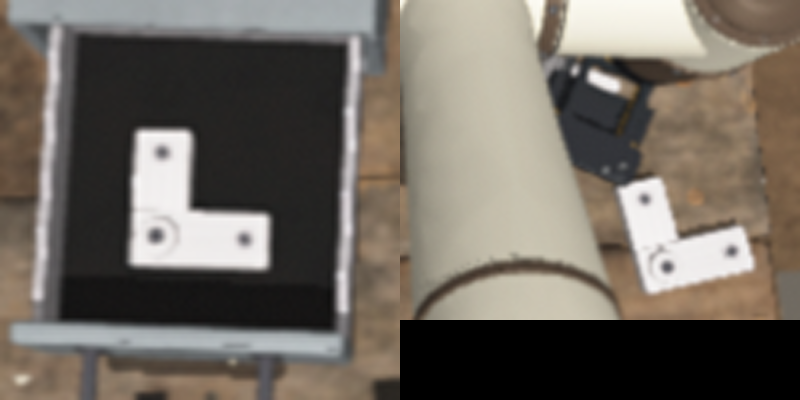

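B is well placed and C hasn't moved. I check A in the side view before descending.

```bash
python3 - <<'E'
from h import *
crop('side3',280,175,360,235,10,'c4')
E
```

```text
(no output)
```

View pics/c4.png

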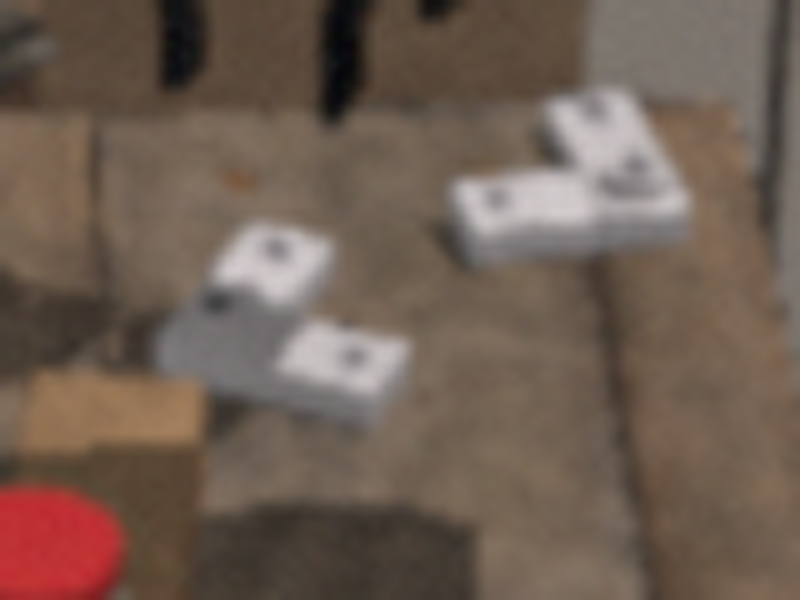

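A is unmoved, with its holes still at (275,247), (216,300) and (354,355), so I descend and grip.

>>> {"api": "drive_tool", "payload": {
  "deltas": [
    [5.5,[0,-0.6,-1],0],
    [5.5,[0,-0.6,-3],0],
    [5.5,[0,-0.6,-5],0],
    [5.5,[0,-0.6,-7],0],
    [5.5,[0,-0.6,-9],0],
    [5.5,[0,-0.6,-10.3],0],
    [5.5,[0,-0.6,-10.7],0],
    [5.5,[0,-0.6,-10.7],0],
    [5.5,[0,-0.6,-10.7],0],
    [5.5,[0,-0.6,-10.7],0]
  ]
}}

```text
clock: 15.4
tcp_pos: [0.5323, -0.1832, 0.007]
eef_rot: [[-0.405, -0.914, 0.003], [-0.914, 0.405, -0.0], [-0.001, -0.003, -1.0]]
wrist_force: [0.0, -1.0, 0.2]
width: 0.632
finger_force: 0.4
```

>>> {"api": "drive_tool", "payload": {
  "deltas": [
    [3,[0,0,0],0],
    [3,[0,0,0],0],
    [3,[0,0,0],0],
    [3,[0,0,0],0],
    [3,[0,0,0],0],
    [3,[0,0,0],0],
    [3,[0,0,0],0],
    [3,[0,0,0],0],
    [3,[0,0,0],0],
    [3,[0,0,0],0]
  ],
  "force": 50
}}

```text
clock: 16.23
tcp_pos: [0.532, -0.183, 0.0061]
eef_rot: [[-0.405, -0.914, 0.002], [-0.914, 0.405, -0.0], [-0.0, -0.001, -1.0]]
wrist_force: [0.9, -0.0, 5.9]
width: 0.406
finger_force: 50.1
```

```bash
python3 - <<'E'
from h import *
T=load('top3');f=lambda x,y:((x+.5)/4-.5+200,(y+.5)/4-.5+180)
h=atz(T,*f(155,236),.043)[:2];a=atz(T,*f(162,152),.034)[:2];b=atz(T,*f(244,239),.034)[:2]
print(h,a,b,(a+b)/2, np.degrees(np.arctan2(*(a-h)[[1,0]])))
for p in((133,267),(270,270),(134,130)): print(atz(T,*f(*p),.034)[:2])
T0=load('top0')
from m import ft,holes
print('ref B holes mid vs pose', sum(atz(T0,*ft(p),.018)[:2] for p in holes['B'][0][1:])/2)
E
```

```text
[0.52184647 0.38166246] [0.57933255 0.37957855] [0.52083788 0.32430644] [0.55008522 0.3519425 ] -2.076098879079247
[0.50243168 0.39729563]
[0.50016003 0.30687294]
[0.59423746 0.39847414]
ref B holes mid vs pose [ 0.42875371 -0.09284844]
```

>>> {"api": "drive_tool", "payload": {
  "deltas": [
    [3,[0,0,3],0],
    [3,[0,0,7],0],
    [3,[0,2,11],-0.1],
    [3,[0,5,15],-0.2],
    [3,[0,9,18],-0.3],
    [3,[0,13,19],-0.4],
    [3,[0,17,19],-0.5],
    [3,[0,21,19],-0.6],
    [3,[0,25,19],-0.7],
    [3,[0,29,19],-0.8]
  ]
}}

```text
clock: 17.07
tcp_pos: [0.5294, 0.0988, 0.1943]
eef_rot: [[-0.94, -0.341, -0.003], [-0.341, 0.94, -0.0], [0.003, 0.001, -1.0]]
wrist_force: [0.5, -0.1, -2.7]
width: 0.405
finger_force: 50.6
```

>>> {"api": "drive_tool", "payload": {
  "deltas": [
    [3,[0,4,0],-0.1],
    [3,[0,8,0],-0.2],
    [3,[0,12,0],-0.3],
    [3,[0.3,16,0],-0.389],
    [3,[0.6,19,0],-0.389],
    [3,[1,21,0],-0.389],
    [3,[1,21.6,0],-0.389],
    [3,[1,21.6,-2],-0.389],
    [3,[1,21.6,-2],-0.389],
    [3,[1,21.6,-2],-0.389]
  ]
}}

```text
clock: 17.9
tcp_pos: [0.5396, 0.3115, 0.173]
eef_rot: [[-0.999, 0.036, -0.005], [0.036, 0.999, -0.004], [0.005, -0.004, -1.0]]
wrist_force: [-0.1, -0.1, -1.8]
width: 0.407
finger_force: 50.7
```

>>> {"api": "drive_tool", "payload": {
  "deltas": [
    [3,[0.4,1.5,0],0],
    [3,[0.4,1.5,-3],0],
    [3,[0.4,1.5,-6],0],
    [3,[0.4,1.5,-8],0],
    [3,[0.4,1.5,-10],0],
    [3,[0.4,1.5,-11.5],0],
    [3,[0.4,1.5,-12.3],0],
    [3,[0.4,1.5,-12.8],0],
    [3,[0.4,1.5,-12.8],0],
    [3,[0.4,1.5,-12.8],0]
  ]
}}

```text
clock: 18.73
tcp_pos: [0.5459, 0.3284, 0.0486]
eef_rot: [[-0.999, 0.035, 0.001], [0.035, 0.999, 0.001], [-0.001, 0.001, -1.0]]
wrist_force: [-0.3, 0.1, -1.8]
width: 0.405
finger_force: 50.9
```

>>> {"api": "drive_tool", "payload": {
  "deltas": [
    [3,[-0.2,-0.2,0],0],
    [3,[-0.2,-0.2,-0.2],0],
    [3,[-0.2,-0.2,-0.4],0],
    [3,[-0.2,-0.2,-0.6],0],
    [3,[-0.2,-0.2,-0.7],0],
    [3,[-0.2,-0.2,-0.7],0],
    [3,[-0.2,-0.2,-0.7],0],
    [3,[-0.2,-0.2,-0.7],0],
    [3,[-0.2,-0.2,-0.7],0],
    [3,[-0.2,-0.2,-0.7],0]
  ]
}}

```text
clock: 19.57
tcp_pos: [0.5433, 0.3263, 0.0406]
eef_rot: [[-0.999, 0.035, 0.0], [0.035, 0.999, 0.0], [-0.0, 0.0, -1.0]]
wrist_force: [-0.2, -0.2, -2.2]
width: 0.407
finger_force: 50.9
```

>>> {"api": "drive_tool", "payload": {
  "deltas": [
    [3,[0,0,-0.1],0],
    [3,[0,0,-0.1],0],
    [3,[0,0,-0.1],0],
    [4.6,[0,0,-0.1],0],
    [4.6,[0,0,-0.1],0],
    [4.6,[0,0,-0.1],0],
    [4.6,[0,0,-0.1],0],
    [4.6,[0,0,0],0],
    [4.6,[0,0,1.5],0],
    [4.6,[0,0,4],0]
  ]
}}

```text
clock: 20.4
tcp_pos: [0.5417, 0.3249, 0.0781]
eef_rot: [[-0.999, 0.036, -0.005], [0.036, 0.999, -0.004], [0.005, -0.004, -1.0]]
wrist_force: [0.5, 0.4, -0.4]
width: 0.527
finger_force: 0.0
```

>>> {"api": "drive_tool", "payload": {
  "deltas": [
    [4.6,[0,0,4],0],
    [4.6,[0,0,8],0],
    [4.6,[0,-1,11],0],
    [5.5,[0,-4,12],0.05],
    [5.5,[-1,-8,12],0.1],
    [5.5,[-2,-12,12],0.15],
    [5.5,[-3,-16,12],0.2],
    [5.5,[-4,-20,12],0.262],
    [5.5,[-5,-24,12],0.262],
    [5.5,[-6,-28,12],0.262]
  ]
}}

```text
clock: 21.23
tcp_pos: [0.4825, 0.0445, 0.201]
eef_rot: [[-0.974, -0.226, 0.001], [-0.226, 0.974, 0.0], [-0.001, 0.0, -1.0]]
wrist_force: [0.8, 0.7, -0.5]
width: 0.633
finger_force: 0.0
```

>>> {"api": "drive_tool", "payload": {
  "deltas": [
    [5.5,[-1,-4,0],0],
    [5.5,[-2,-8,0],0],
    [5.5,[-3,-12,0],0],
    [5.5,[-4,-16,0],0],
    [5.5,[-5,-20,0],0],
    [5.5,[-6,-24,0],0],
    [5.5,[-7,-28,0],0],
    [5.5,[-7.2,-29.3,-3],0],
    [5.5,[-7.2,-29.3,-6],0],
    [5.5,[-7.2,-29.3,-8],0]
  ]
}}

```text
clock: 22.07
tcp_pos: [0.4098, -0.2478, 0.1187]
eef_rot: [[-0.975, -0.221, -0.001], [-0.221, 0.975, 0.001], [0.001, 0.001, -1.0]]
wrist_force: [-0.3, -0.1, -0.9]
width: 0.626
finger_force: 0.0
```

```bash
python3 - <<'E'
from h import *
s=env.get_state();print(s['clock'],s['tcp_pos'],s['qpos'],s['width'],np.degrees(np.arctan2(s['eef_rot'][1][1],s['eef_rot'][0][1])))
snap('top','top5');snap('side','side5')
a=cv2.imread('pics/top5.png')[180:280,200:300];b=cv2.imread('pics/side5.png')[175:235,290:370];c=cv2.imread('pics/side5.png')[250:310,250:330]
cv2.imwrite('pics/c5.png',np.hstack([cv2.resize(a,(400,400),interpolation=2),np.vstack([cv2.resize(b,(400,300),interpolation=2),cv2.resize(c,(400,300),interpolation=2)])[:400] if 0 else np.zeros((400,0,3),np.uint8)]))
z=np.zeros((600,800,3),np.uint8);z[:400,:400]=cv2.resize(a,(400,400),interpolation=2);z[:300,400:]=cv2.resize(b,(400,300),interpolation=2);z[300:,400:]=cv2.resize(c,(400,300),interpolation=2);cv2.imwrite('pics/c5.png',z)
E
```

```text
22.0667 [ 0.40982134 -0.2477581   0.1187192 ] [-1.16872758e+01  1.42500794e+01 -2.78589777e+01 -4.93017611e-02
 -4.79597715e+01 -6.55001092e+01] 0.6260199873807234 102.77955234837563
```

View pics/c5.png

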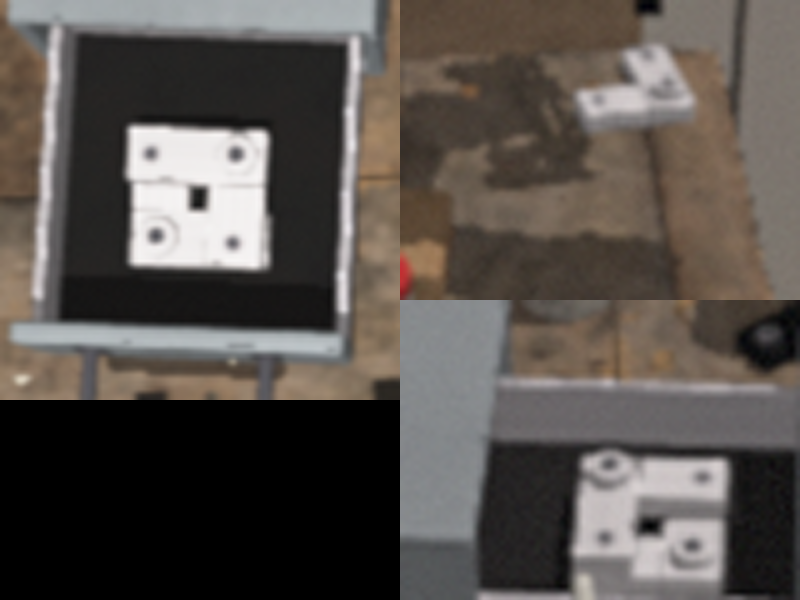

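The two layers sit square and C is unmoved. Now I grip C.

>>> {"api": "drive_tool", "payload": {
  "deltas": [
    [5.5,[0.1,0.1,-1],0],
    [5.5,[0.1,0.1,-3],0],
    [5.5,[0.1,0.1,-5],0],
    [5.5,[0.1,0.1,-7],0],
    [5.5,[0.1,0.1,-9],0],
    [5.5,[0.1,0.1,-10.6],0],
    [5.5,[0.1,0.1,-11.1],0],
    [5.5,[0.1,0.1,-11.2],0],
    [5.5,[0.1,0.1,-11.2],0],
    [5.5,[0.1,0.1,-11.2],0]
  ]
}}

```text
clock: 23.0
tcp_pos: [0.4136, -0.246, 0.01]
eef_rot: [[-0.974, -0.226, 0.003], [-0.226, 0.974, -0.001], [-0.003, -0.001, -1.0]]
wrist_force: [0.6, -0.6, 0.4]
width: 0.628
finger_force: 0.0
```

>>> {"api": "drive_tool", "payload": {
  "deltas": [
    [3,[0,0,0],0],
    [3,[0,0,0],0],
    [3,[0,0,0],0],
    [3,[0,0,0],0],
    [3,[0,0,0],0],
    [3,[0,0,0],0],
    [3,[0,0,0],0],
    [3,[0,0,0],0],
    [3,[0,0,0],0],
    [3,[0,0,0],0]
  ],
  "force": 50
}}

```text
clock: 23.83
tcp_pos: [0.4132, -0.2462, 0.0092]
eef_rot: [[-0.974, -0.225, 0.002], [-0.225, 0.974, -0.001], [-0.002, -0.001, -1.0]]
wrist_force: [0.2, -2.5, 6.3]
width: 0.405
finger_force: 49.6
```

>>> {"api": "drive_tool", "payload": {
  "deltas": [
    [3,[0,0,3],0],
    [3,[0,0,7],0],
    [3,[0,2,11],-0.05],
    [3,[1,5,15],-0.1],
    [3,[2,9,18],-0.15],
    [3,[3,13,19],-0.2],
    [3,[4,17,19],-0.262],
    [3,[5,21,19],-0.262],
    [3,[6,25,19],-0.262],
    [3,[7,29,19],-0.262]
  ]
}}

```text
clock: 24.67
tcp_pos: [0.4762, 0.029, 0.1973]
eef_rot: [[-0.999, 0.036, -0.004], [0.036, 0.999, 0.0], [0.004, 0.0, -1.0]]
wrist_force: [0.5, -1.1, -2.8]
width: 0.407
finger_force: 49.6
```

>>> {"api": "drive_tool", "payload": {
  "deltas": [
    [3,[1,4,0],0],
    [3,[2,8,0],0],
    [3,[3,12,0],0],
    [3,[4,16,0],0],
    [3,[5,20,0],0],
    [3,[6,24,0],0],
    [3,[6.8,28,0],0],
    [3,[7.2,31,0],0],
    [3,[7.4,33,0],0],
    [3,[7.4,33,0],0]
  ]
}}

```text
clock: 25.5
tcp_pos: [0.5506, 0.3608, 0.1947]
eef_rot: [[-0.999, 0.032, -0.004], [0.032, 0.999, -0.001], [0.004, -0.002, -1.0]]
wrist_force: [0.8, -0.1, -3.8]
width: 0.403
finger_force: 49.6
```

>>> {"api": "drive_tool", "payload": {
  "deltas": [
    [3,[0.5,1.5,0],0],
    [3,[0.5,1.5,-2],0],
    [3,[0.5,1.5,-5],0],
    [3,[0.5,1.5,-8],0],
    [3,[0.5,1.5,-10],0],
    [3,[0.5,1.5,-11],0],
    [3,[0.5,1.5,-11.5],0],
    [3,[0.5,1.5,-11.5],0],
    [3,[0.5,1.5,-11.5],0],
    [3,[0.5,1.5,-11.5],0]
  ]
}}

```text
clock: 26.33
tcp_pos: [0.5578, 0.3728, 0.0853]
eef_rot: [[-0.999, 0.035, 0.002], [0.035, 0.999, 0.002], [-0.002, 0.002, -1.0]]
wrist_force: [0.7, 0.5, -3.1]
width: 0.404
finger_force: 49.6
```

>>> {"api": "drive_tool", "payload": {
  "deltas": [
    [3,[0,0.7,0],0],
    [3,[0,0.7,0],0],
    [3,[0,0.7,-0.6],0],
    [3,[0,0.7,-1.2],0],
    [3,[0,0.7,-1.7],0],
    [3,[0,0.7,-2.1],0],
    [3,[0,0.7,-2.2],0],
    [3,[0,0.7,-2.2],0],
    [3,[0,0.7,-2.2],0],
    [3,[0,0.7,-2.2],0]
  ]
}}

```text
clock: 27.17
tcp_pos: [0.5569, 0.3788, 0.0616]
eef_rot: [[-0.999, 0.035, -0.0], [0.035, 0.999, -0.0], [0.0, -0.0, -1.0]]
wrist_force: [-1.1, -0.5, -0.4]
width: 0.406
finger_force: 49.6
```

It has made contact at the expected height. I release and lift.

>>> {"api": "drive_tool", "payload": {
  "deltas": [
    [3,[0,0,0],0],
    [4.6,[0,0,0],0],
    [4.6,[0,0,0],0],
    [4.6,[0,0,0],0],
    [4.6,[0,0,0],0],
    [4.6,[0,0,0],0],
    [4.6,[0,0,1],0],
    [4.6,[0,0,3],0],
    [4.6,[0,0,6],0],
    [4.6,[0,0,10],0]
  ]
}}

```text
clock: 28.0
tcp_pos: [0.5557, 0.3779, 0.1604]
eef_rot: [[-0.999, 0.036, -0.004], [0.036, 0.999, -0.004], [0.004, -0.004, -1.0]]
wrist_force: [0.8, 0.1, 0.1]
width: 0.531
finger_force: 0.0
```

>>> {"api": "drive_tool", "payload": {
  "deltas": [
    [3,[0,-4,1],0.1],
    [3,[-1,-8,1],0.2],
    [3,[-2,-12,1],0.3],
    [3,[-4,-16,1],0.4],
    [3,[-7,-18,1],0.5],
    [3,[-10,-18,1],0.6],
    [3,[-12,-18,1],0.7],
    [3,[-14,-18,1],0.8],
    [3,[-14,-18,1],0.9],
    [3,[-14,-18,1],1]
  ]
}}

```text
clock: 28.83
tcp_pos: [0.4163, 0.1991, 0.173]
eef_rot: [[-0.564, -0.825, 0.002], [-0.825, 0.564, 0.002], [-0.002, -0.001, -1.0]]
wrist_force: [1.0, 0.6, 0.3]
width: 0.345
finger_force: 0.0
```

```bash
python3 - <<'E'
from h import *
s=env.get_state();print(s['clock'],s['tcp_pos'],s['qpos'],s['width'],np.degrees(np.arctan2(s['eef_rot'][1][1],s['eef_rot'][0][1])))
snap('top','top6');snap('side','side6')
a=cv2.imread('pics/top6.png')[180:300,200:300];c=cv2.imread('pics/side6.png')[240:320,240:340]
z=np.zeros((480,800,3),np.uint8);z[:480,:400]=cv2.resize(a,(400,480),interpolation=2);z[:320,400:]=cv2.resize(c,(400,320),interpolation=2);cv2.imwrite('pics/c6.png',z)
E
```

```text
28.8333 [0.41629145 0.19907085 0.17297199] [ 4.58262833e+01  8.65296828e+00 -2.59718622e+01  1.29947192e-02
 -5.52326957e+01 -8.01950337e+01] 0.3454954629563949 145.63860439268677
```

View pics/c6.png

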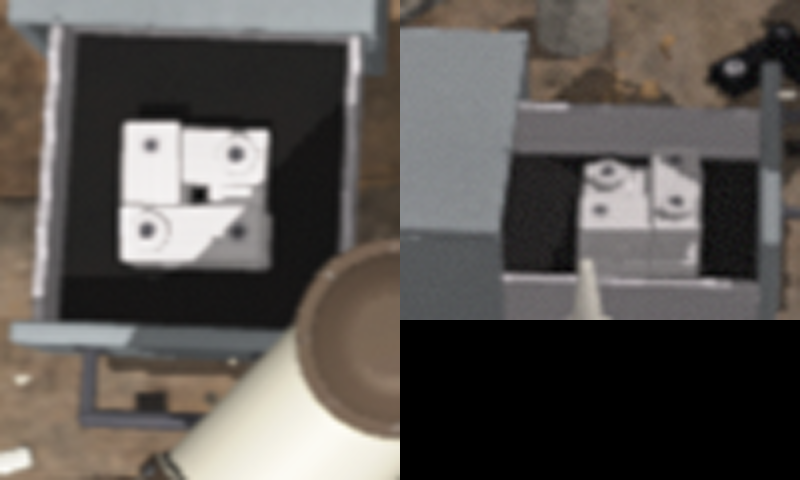

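The three-layer pile is flush and alternating. Back to the handle to close the drawer slowly.

>>> {"api": "drive_tool", "payload": {
  "deltas": [
    [3,[-0.5,2,0],0.1],
    [3,[-1,5,0],0.2],
    [3,[-1.8,8,0],0.3],
    [3,[-1.8,11,0],0.4],
    [3,[-1.8,14,0],0.5],
    [3,[-1.8,15.8,0],0.565],
    [3,[-1.8,15.8,0],0.565],
    [3,[-1.8,15.8,-2],0.565],
    [3,[-1.8,15.8,-2],0.565],
    [3,[-1.8,15.8,-2],0.565]
  ]
}}

```text
clock: 29.77
tcp_pos: [0.3986, 0.3559, 0.1509]
eef_rot: [[-0.043, -0.999, -0.002], [-0.999, 0.043, -0.003], [0.003, 0.001, -1.0]]
wrist_force: [0.3, 0.4, 0.4]
width: 0.348
finger_force: 0.0
```

>>> {"api": "drive_tool", "payload": {
  "deltas": [
    [3,[0,0,-2],0],
    [3,[0,0,-4],0],
    [3,[0,0,-6],0],
    [3,[0,0,-7],0],
    [3,[0,0,-7],0],
    [3,[0,0,-7],0],
    [2.4,[0,0,-7],0],
    [2,[0,0,-7],0],
    [1.6,[0,0,-7],0],
    [1.3,[0,0,-7],0]
  ],
  "force": 15
}}

```text
clock: 30.6
tcp_pos: [0.3992, 0.3575, 0.0823]
eef_rot: [[-0.041, -0.999, 0.001], [-0.999, 0.041, 0.001], [-0.001, -0.001, -1.0]]
wrist_force: [0.2, -1.2, 0.3]
width: 0.186
finger_force: 0.0
```

>>> {"api": "drive_tool", "payload": {
  "deltas": [
    [0.8,[0,0,0],0],
    [0.8,[0,0,0],0],
    [0.8,[0,0,0],0],
    [0.8,[0.1,0,0],0],
    [0.8,[0.3,0,0],0],
    [0.8,[0.6,0,0],0],
    [0.8,[1,0,0],0],
    [0.8,[1.5,-0.1,0],0],
    [0.8,[2.1,-0.1,0],0],
    [0.8,[2.7,-0.1,0],0]
  ]
}}

```text
clock: 31.43
tcp_pos: [0.4266, 0.356, 0.0819]
eef_rot: [[-0.041, -0.999, 0.0], [-0.999, 0.041, -0.0], [0.0, -0.0, -1.0]]
wrist_force: [-3.3, -1.7, 6.5]
width: 0.133
finger_force: 15.0
```

>>> {"api": "drive_tool", "payload": {
  "deltas": [
    [0.8,[0.6,0,0],0],
    [0.8,[1.2,0,0],0],
    [0.8,[1.8,-0.1,0],0],
    [0.8,[2.4,-0.1,0],0],
    [0.8,[3,-0.1,0],0],
    [0.8,[3.6,-0.1,0],0],
    [0.8,[4.2,-0.2,0],0],
    [0.8,[4.8,-0.2,0],0],
    [0.8,[5.4,-0.2,0],0],
    [0.8,[6,-0.2,0],0]
  ]
}}

```text
clock: 32.27
tcp_pos: [0.4866, 0.3535, 0.0819]
eef_rot: [[-0.041, -0.999, -0.0], [-0.999, 0.041, -0.001], [0.001, 0.0, -1.0]]
wrist_force: [-2.6, -1.7, 7.1]
width: 0.132
finger_force: 15.0
```

>>> {"api": "drive_tool", "payload": {
  "deltas": [
    [0.8,[0.6,0,0],0],
    [0.8,[1.2,0,0],0],
    [0.8,[1.8,-0.1,0],0],
    [0.8,[2.4,-0.1,0],0],
    [0.8,[3,-0.1,0],0],
    [0.8,[3.6,-0.1,0],0],
    [0.8,[4.2,-0.2,0],0],
    [0.8,[4.8,-0.2,0],0],
    [0.8,[5.4,-0.2,0],0],
    [0.8,[6,-0.2,0],0]
  ]
}}

```text
clock: 33.1
tcp_pos: [0.5465, 0.3509, 0.082]
eef_rot: [[-0.041, -0.999, -0.001], [-0.999, 0.041, -0.002], [0.002, 0.001, -1.0]]
wrist_force: [-2.0, -2.4, 6.3]
width: 0.133
finger_force: 15.0
```

Home is at x≈0.588, so 4.2 cm remain. I slow down for the stop.

>>> {"api": "drive_tool", "payload": {
  "deltas": [
    [0.8,[0.6,0,0],0],
    [0.8,[1.2,0,0],0],
    [0.8,[1.8,-0.1,0],0],
    [0.8,[2.4,-0.1,0],0],
    [0.8,[2.9,-0.1,0],0],
    [0.8,[3.3,-0.1,0],0],
    [0.8,[3.6,-0.1,0],0],
    [0.8,[3.9,-0.1,0],0],
    [0.8,[4.1,-0.1,0],0],
    [0.8,[4.3,-0.1,0],0]
  ]
}}

```text
clock: 33.93
tcp_pos: [0.5893, 0.3491, 0.082]
eef_rot: [[-0.041, -0.999, -0.001], [-0.999, 0.041, -0.003], [0.003, 0.001, -1.0]]
wrist_force: [-3.2, -3.3, 6.4]
width: 0.129
finger_force: 15.0
```

>>> {"api": "drive_tool", "payload": {
  "deltas": [
    [0.8,[0.1,0,0],0],
    [0.8,[0.2,0,0],0],
    [0.8,[0.2,0,0],0],
    [0.8,[0.2,0,0],0],
    [0.8,[0.2,0,0],0],
    [0.8,[0.2,0,0],0],
    [0.8,[0.2,0,0],0],
    [0.8,[0.2,0,0],0],
    [0.8,[0.2,0,0],0],
    [0.8,[0.2,0,0],0]
  ]
}}

```text
clock: 34.77
tcp_pos: [0.5915, 0.349, 0.082]
eef_rot: [[-0.041, -0.999, -0.001], [-0.999, 0.041, -0.003], [0.003, 0.001, -1.0]]
wrist_force: [-1.4, -4.0, 7.7]
width: 0.134
finger_force: 15.0
```

No stop felt yet, so I push on gently.

>>> {"api": "drive_tool", "payload": {
  "deltas": [
    [0.8,[0.1,0,0],0],
    [0.8,[0.1,0,0],0],
    [0.8,[0.2,0,0],0],
    [0.8,[0.2,0,0],0],
    [0.8,[0.3,0,0],0],
    [0.8,[0.3,0,0],0],
    [0.8,[0.4,0,0],0],
    [0.8,[0.4,0,0],0],
    [0.8,[0.4,0,0],0],
    [0.8,[0.4,0,0],0]
  ]
}}

```text
clock: 35.6
tcp_pos: [0.5953, 0.3489, 0.082]
eef_rot: [[-0.041, -0.999, -0.001], [-0.999, 0.041, -0.004], [0.004, 0.001, -1.0]]
wrist_force: [-2.1, -4.4, 6.6]
width: 0.129
finger_force: 15.0
```

The pull ended on the out-stop with the bar at x = 0.3985, so home is x≈0.598. About 3 mm more.

>>> {"api": "drive_tool", "payload": {
  "deltas": [
    [0.8,[0.1,0,0],0],
    [0.8,[0.1,0,0],0],
    [0.8,[0.2,0,0],0],
    [0.8,[0.2,0,0],0],
    [0.8,[0.3,0,0],0],
    [0.8,[0.3,0,0],0],
    [0.8,[0.4,0,0],0],
    [0.8,[0.4,0,0],0],
    [0.8,[0.4,0,0],0],
    [0.8,[0.4,0,0],0]
  ]
}}

```text
clock: 36.43
tcp_pos: [0.5978, 0.3487, 0.082]
eef_rot: [[-0.041, -0.999, -0.004], [-0.999, 0.041, -0.005], [0.005, 0.004, -1.0]]
wrist_force: [-6.6, -3.3, 9.4]
width: 0.129
finger_force: 15.0
```

>>> {"api": "drive_tool", "payload": {
  "deltas": [
    [0.8,[0.1,0,0],0],
    [0.8,[0.2,0,0],0],
    [0.8,[0.3,0,0],0],
    [0.8,[0.3,0,0],0],
    [0.8,[0.3,0,0],0],
    [0.8,[0.3,0,0],0],
    [0.8,[0.3,0,0],0],
    [0.8,[0.3,0,0],0],
    [0.8,[0.3,0,0],0],
    [0.8,[0.3,0,0],0]
  ]
}}

```text
clock: 37.27
tcp_pos: [0.5978, 0.3487, 0.0819]
eef_rot: [[-0.041, -0.999, -0.009], [-0.999, 0.041, -0.006], [0.007, 0.009, -1.0]]
wrist_force: [-14.2, -2.2, 11.9]
width: 0.132
finger_force: 15.0
```

The drawer is against its stop: force is rising and position is constant. I relieve the pressure, open and lift away.

>>> {"api": "drive_tool", "payload": {
  "deltas": [
    [0.8,[-0.3,0,0],0],
    [0.8,[-0.4,0,0],0],
    [3,[-0.4,0,0],0],
    [3,[-0.4,0,0],0],
    [3,[-0.4,0,0],0],
    [3,[-0.4,0,0],0],
    [3,[-0.4,0,0],0],
    [3,[-0.4,0,1],0],
    [3,[-0.4,0,4],0],
    [3,[-0.4,0,8],0]
  ]
}}

```text
clock: 38.1
tcp_pos: [0.5962, 0.3499, 0.1589]
eef_rot: [[-0.041, -0.999, -0.007], [-0.999, 0.041, -0.005], [0.005, 0.006, -1.0]]
wrist_force: [-0.6, 0.0, -0.0]
width: 0.348
finger_force: 0.0
```

>>> {"api": "drive_tool", "payload": {
  "deltas": [
    [3,[-2,-3,3],0],
    [3,[-5,-6,4],0],
    [3,[-8,-9,4],0],
    [3,[-11,-12,4],0],
    [3,[-13,-16,4],0],
    [3,[-15,-20,4],0],
    [3,[-15,-22,4],0],
    [3,[-15,-22,4],0],
    [3,[-15,-22,4],0],
    [3,[-15,-22,4],0]
  ]
}}

```text
clock: 38.93
tcp_pos: [0.4486, 0.1314, 0.2025]
eef_rot: [[-0.041, -0.999, 0.002], [-0.999, 0.041, 0.001], [-0.001, -0.002, -1.0]]
wrist_force: [-0.1, -0.3, 0.2]
width: 0.35
finger_force: 0.0
```

```bash
python3 - <<'E'
from h import *
s=env.get_state();print(s['clock'],s['tcp_pos'],s['dq'],s['wrist_force'])
snap('top','top7');snap('side','side7')
a=cv2.imread('pics/top7.png')[170:230,200:300];c=cv2.imread('pics/side7.png')[240:320,220:320]
z=np.zeros((600,800,3),np.uint8);z[:240,:400]=cv2.resize(a,(400,240),interpolation=2);z[:320,400:]=cv2.resize(c,(400,320),interpolation=2)
z[260:500,:400]=cv2.resize(cv2.imread('pics/top0.png')[170:230,200:300],(400,240),interpolation=2);cv2.imwrite('pics/c7.png',z)
E
```

```text
38.9333 [0.44864105 0.13142293 0.202499  ] [ 7.61033366e-01  1.49285626e+00  5.93253382e-01 -1.35602695e-02
  6.27860925e-04 -5.39769203e-02] [-0.1403401  -0.33095126  0.17109778]
```

View pics/c7.png

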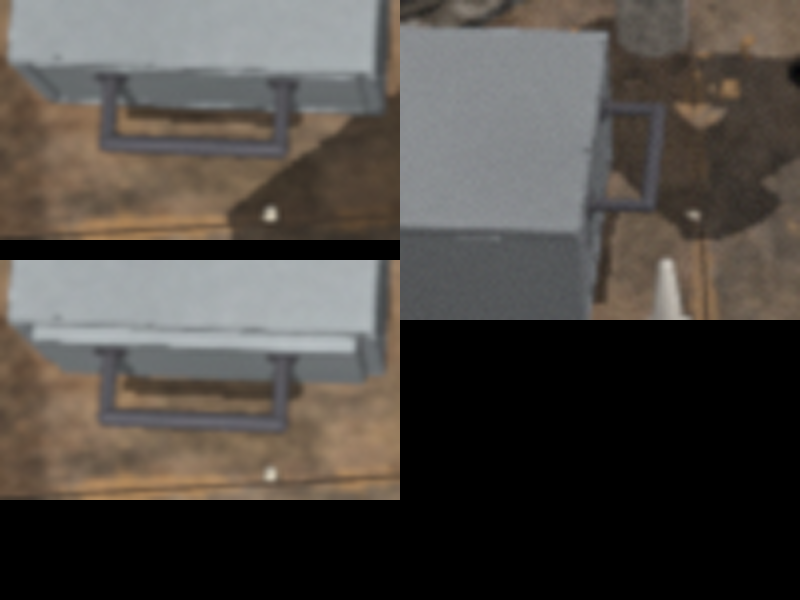

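The drawer face (top left) is now flush with the cabinet. At the start (lower left) it stuck out about 1 cm. I hand the job in.

```bash
python3 -c "
from workcell import workorder
print(workorder.job_done())"
```

```text
the job is handed in; nothing more can be done
None
```

The three brackets are stacked flat, boss side up and alternating, in the drawer, which is fully home, and the job is handed in; the hand-in returned no verdict, and I couldn't see the pile once the drawer was shut.

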